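# Set the micromotor speed and start it

### The arm

A 7-joint arm with a two-finger parallel gripper is mounted at the origin on the work surface. World frame = base frame: x ahead of the robot, y to its left, z up, the work surface at z = 0. Lengths are in mm, angles in rad, forces in N, time in s.
With the tool pointing down it reaches from about 400 to 875 mm from the base axis. Payload 4.4 kg.
Tool frame: the origin (TCP) lies at the very end of the fingers, on their centre line; the grasp point (between the pads) lies 19 mm behind it; z points along the fingers, y is the line along which they close (so a half turn about z gives the same grasp; the last joint's range is limited). The gripper opens to 85 mm and grips with 20 to 120 N. Pads are 22 mm wide; open, the fingers measure 114 mm over their backs; the gripper's body (76 mm by 85 mm) begins 54 mm behind the grasp point. The pads swing forward as they close: fully open they stand 13 mm farther back than shut.
Start: joints at [-1.198, 0.628, 0.038, 1.517, -0.027, 0.996, -0.02], TCP at [276.134, 588.445, 231.313] pointing down, gripper open.
Joint ranges: [-3.06, 3.06], [-0.37, 2.12], [-1.25, 1.32], [0.18, 2.47], [-1.1, 4.24], [0.23, 1.98], [-2.94, 2.94]. Speed limits (rad/s): [2.57, 2.57, 3.14, 3.14, 3.14, 3.14, 3.14].

### API

Orientations are given as [roll, pitch, yaw] about the fixed x, y, z axes, in that order (R = Rz(yaw) Ry(pitch) Rx(roll)).
In Python, from cell import monitor, viewer, workorder gives the robot as it stands.
- The arm moves only by the tool arm_command, never from a script. Its argument "series" is one flat list of numbers, 5 for each row, row after row: the opening in per cent of the stroke, from 0 (shut) to 100 (fully open), then the shift along the tool's x, y, z in cm, then the turn about the tool's z in degrees. In form: [claw, x, y, z, roll, claw, x, y, z, roll, ...]. A call has exactly 5 rows; each row is the pose to reach, as a shift and turn from the pose commanded when the call began, along the tool's axes at that moment; what a row does not reach only later rows make up. A row lasts 1/12 s, in which the tool goes at most 41.7 mm and 7.16 degrees, less where a joint would pass 70% of its speed; a pose out of reach is approached as far as the arm can. A call with a gripper value outside its range is refused whole. The fingers move at their own pace and stop on an object; the grip force is fixed at half the most. Time passes only in rows, so rows that repeat a pose let the fingers close, or fill a call up. It gives the time, the measured TCP pose, the force, the opening and the grip force at its end, in the units of the state.
- monitor.read_state(): the state, without advancing time (a new reading comes with each control period).
- viewer.get_image(name): name is "scene" or "top"; returns (picture, depth): 420x560x3 uint8, red, green, blue; 420x560 float32, mm along the optical axis (not along the pixel's ray), 0 where there is no reading.
- viewer.camera_model(name): a dict with "mtx" (3x3 intrinsics, pixels), "dist_coeffs" ([k1, k2, p1, p2, k3] as OpenCV has them; the pictures are not rectified), "R" (3x3) and "t" (3): a world point X has camera coordinates R X + t. Camera axes: x right, y down, z forward; pixel columns grow to the right and rows downward; lengths in mm; the calibration is good to about 2 mm. A picture is of the moment at which its call begins. camera_model takes no time and is no camera call.
- workorder.finish_job(): hands the job in; it is judged then, once.
The state is a dict: "clock": time; "qpos": joint angles; "qd": joint speeds; "tau": joint torques, N m; "eef_pos": TCP position; "tool_rot": TCP orientation; "force": force on the tool from outside, world axes, zero at the start; "torque": the same for the moment, N m; "width": finger opening in mm; "gripper_force": force on a finger pad.
Only numpy, scipy, OpenCV 4.12 (cv2) and the standard library are available. Lean on these libraries where they do the work, as an engineer would, in place of code of your own. Each camera call takes 0.05 s, during which the arm holds its last target. There are 200 camera calls.

### The job

Set the speed dial on the white control box to the fourth click clockwise from the red off mark: push the side of its pointer round with a fingertip, counting the clicks from wherever it stands now. Once the dial rests there, press the green start button all the way down with a fingertip and let it come back up. Do not take the pointer between the fingers, do not press start at any other setting, and leave the other things on the bench where they are.

Things in the scene. Friction and masses are not known exactly. Their poses are not given: they have to be found in the camera images.
- control_box: white micromotor control box with a grey top panel, 150 (x) x 220 (y) x 60 mm high, fixed to the bench, long side to the robot; origin at the centre of its underside. On its frame the dial's axis stands at x -5, y +45 mm and the start button at x -30, y -65 mm. A dark meter window and an orange lamp on the panel are only for show
- off_mark (a point): centre of the red off mark, flat on the panel 50 mm from the dial's axis. Six white marks lie on the same circle clockwise (seen from above) from it, 36 degrees apart: clicks 1 to 6
- speed_dial (a joint): dial angle, rad: 0 when the pointer is at the red off mark, growing clockwise seen from above; click n is at 0.6283 n (click 4: 2.513); stops at off and click 6. Sprung detents: pushed less than half a click it springs back, pushed over half it snaps on to the next click by itself and stays. Some 1.5 to 3 N sideways at 28 mm from the axis takes it over a click
- dial_hub (a point): on the dial's vertical axis at the pointer's top, 37 mm above the panel; turns with the dial: x along the pointer, z up. Dial: black disc 68 mm across, its top 10 mm above the panel. Pointer: upright aluminium bar on the disc, 10 to 37 mm above the panel, 10 mm wide (y -5 to 5), from x -16 to x +38 mm. The long end, with a red stripe on top, is the one that points
- pointer_end (a point): top of the pointing end of the bar, 38 mm out from the dial's axis
- start_button (a joint): travel of the green start button in m: 0 up, 0.006 fully down; a spring brings it back up; 5 N takes it fully down
- start_button_top (a point): centre of the top of the round green start button, 28 mm across, which is pressed straight down
- handpiece: aluminium and black micromotor handpiece, 165 mm long along its x, 22 mm square, lying; origin at the underside near its middle. Loose, not part of the job
- ring_cone: upright steel ring cone, foot 48 mm across, 95 mm tall; origin at the centre of the underside. Loose, not part of the job
- hammer: small hammer lying along its x, 200 mm long, head at +x; origin at the underside near its middle. Loose, not part of the job
- silver_band: plain silver bangle lying flat, 62 mm across, 12 mm tall; origin at the centre of the underside. Loose, not part of the job
- bur_jar: small jar with a blue cap, 52 mm across, 65 mm tall; origin at the centre of the underside. Loose, not part of the job
- doming_block: brass doming block, a 50 mm cube; origin at the centre of the underside. Loose, not part of the job

How it is judged:
By the outcome, as a careful person would: the job done as asked, in the order asked, and still so for the second after the job is handed in, with the robot touching nothing.
It also fails if it takes over 48 s, if anything falls off the work surface, if the arm or the gripper's body presses on something with over 40 N, if the wrist force passes 120 N, or if a joint passes its speed limit or range.

## Working session

There is one attempt and no reset: what is moved stays moved. The work goes in short steps, Python scripts to look and compute and a tool call to move; the robot and the scene stay as the last step left them, time stands still between calls to the robot, and variables do not carry over. Pictures are saved under pics/ and viewed, at most 10 in all, crops included, and the job is handed in when it is done.

Besides the shell and the picture viewer there is one more tool, called after "Request:" as name(argument=value, ...) on one line, values as JSON. arm_command: Moves the arm, as the interface text tells. Its arguments: {"type":"object","properties":{"series":{"type":"array","items":{"type":"number"}}},"required":["series"]}

```bash
mkdir -p pics; ls; cat > h.py <<'E'
import numpy as np, cv2
from cell import monitor, viewer, workorder
def cast(cam,uv,z):
    m=viewer.camera_model(cam);R=np.array(m["R"]);t=np.array(m["t"]).ravel()
    p=cv2.undistortPoints(np.array(uv,float).reshape(-1,1,2),np.array(m["mtx"]),np.array(m["dist_coeffs"])).reshape(-1,2)
    d=np.c_[p,np.ones(len(p))]@R; c=-R.T@t
    return c+d*((z-c[2])/d[:,2])[:,None]
def snap(cam,name):
    p,d=viewer.get_image(cam); cv2.imwrite(f"pics/{name}.png",cv2.cvtColor(p,cv2.COLOR_RGB2BGR)); np.savez(f"pics/{name}.npz",p=p,d=d); return p,d
E
python3 - <<'E'
from h import *
snap("top","t0");snap("scene","s0")
print(monitor.read_state())
for c in("top","scene"):
    m=viewer.camera_model(c);print(c,-np.array(m["R"]).T@np.array(m["t"]).ravel())
E
```

```text
pics
{'clock': 0.1, 'qpos': array([-1.19777094,  0.62924391,  0.03846258,  1.51827928, -0.02698616,
        0.99629227, -0.01997147]), 'qd': array([ 0.00211652, -0.00218411,  0.00110026, -0.00486901, -0.00123743,
       -0.00087966,  0.00035672]), 'tau': array([ 3.19506165e-03, -5.64527893e+01,  1.23075932e+00, -1.93974352e+01,
        1.13489651e-02,  5.38164546e-03, -1.52322724e-05]), 'eef_pos': array([275.91626674, 587.91078419, 230.4840644 ]), 'tool_rot': array([-3.13988875e+00,  3.88966278e-05,  2.70278869e+00]), 'force': array([-0.53587211, -0.17456547, -0.39696267]), 'torque': array([ 0.0292493 , -0.02919175, -0.0081155 ]), 'gripper_force': 0.0, 'width': 85.40237852115018}
top [424.23848674  10.71000857 855.53608982]
scene [ 868.03714768 -358.33227613  777.06457057]
```

View pics/t0.png

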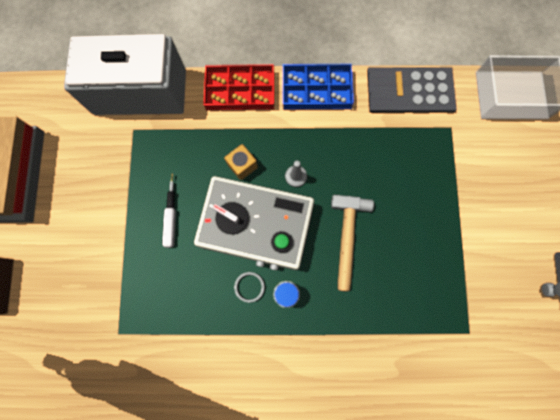

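View pics/s0.png

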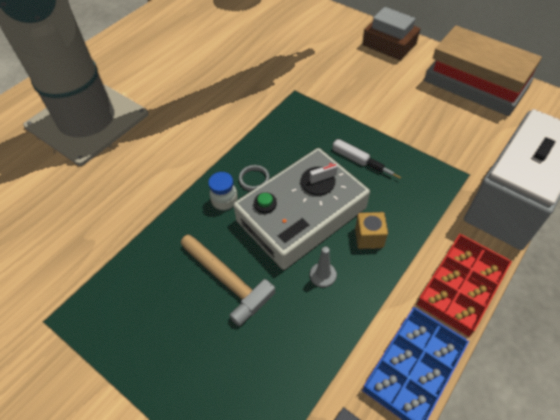

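The top view shows the box centred near (254,222), the dial at (232,218) with its pointer towards (213,207), the red off mark near (208,220) and the green button at (282,241). In the scene view the dial is at (320,180) and the button at (265,202).

```bash
python3 - <<'E'
from h import *
p=np.load("pics/t0.npz")["p"]; d=np.load("pics/t0.npz")["d"]
hsv=cv2.cvtColor(p,cv2.COLOR_RGB2HSV)
H,S,V=cv2.split(hsv)
roi=np.zeros(H.shape,bool);roi[172:272,190:318]=1
def blobs(m,name,z,amin=3):
    n,l,s,c=cv2.connectedComponentsWithStats((m&roi).astype(np.uint8))
    for i in range(1,n):
        if s[i,4]>=amin: print(name,s[i,4],c[i].round(1),cast("top",c[i],z)[0].round(1),"depth z",end=" ");print()
blobs((S>110)&((H<8)|(H>172))&(V>80),"red z60",60)
blobs((S>110)&((H<8)|(H>172))&(V>80),"red z97",97)
blobs((S>120)&(H>45)&(H<80)&(V>90),"green z70",70)
roi2=(S<60)&(V>120)&roi
n,l,s,c=cv2.connectedComponentsWithStats(roi2.astype(np.uint8));k=1+np.argmax(s[1:,4])
m=cv2.morphologyEx((l==k).astype(np.uint8),cv2.MORPH_CLOSE,np.ones((5,5)))
cs=max(cv2.findContours(m,0,2)[0],key=cv2.contourArea)
w=cast("top",cs.reshape(-1,2),60)[:,:2].astype(np.float32)
print("box rect z60",cv2.minAreaRect(w))
R=np.array(viewer.camera_model("top")["R"])
print("depth panel",d[240,250],"btn",d[241,282],"dialpts",d[218,232],d[212,222])
cv2.imwrite("pics/c0.png",cv2.cvtColor(cv2.resize(p[170:275,185:325],None,fx=5,fy=5,interpolation=2),cv2.COLOR_RGB2BGR))
E
```

```text
red z60 20 [207.4 220.2] [563.1 173.5  60. ] depth z 
red z97 20 [207.4 220.2] [556.7 165.9  97. ] depth z 
green z70 165 [281.  240.6] [519.2  22.4  70. ] depth z 
box rect z60 ((555.8480224609375, 80.2142333984375), (221.3245086669922, 162.46514892578125), 76.6894302368164)
depth panel 798.52185 btn 777.38 dialpts 770.9787 775.4262
```

View pics/c0.png

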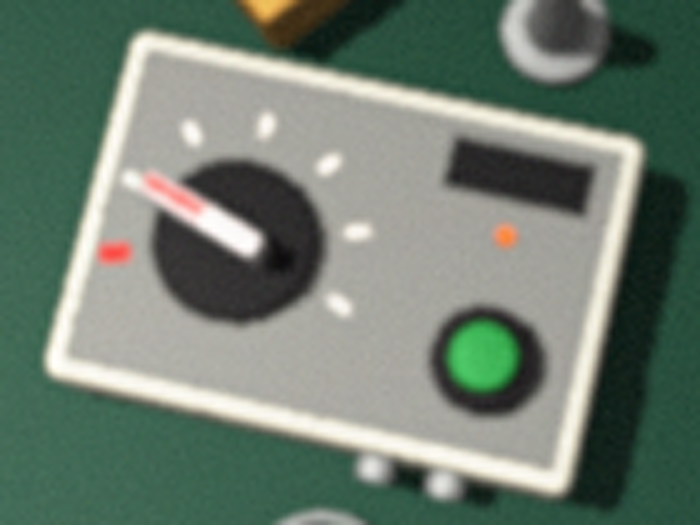

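The crop shows the red off mark at (115,252). White marks for clicks 2–6 run clockwise at (192,132), (266,125), (328,163), (357,231) and (340,304). The pointer tip covers mark 1 at (130,178), so the dial appears to stand at click 1.

```bash
python3 - <<'E'
from h import *
from scipy.optimize import least_squares
crop=np.array([[115,252],[192,132],[266,125],[328,163],[357,231],[340,304]],float)
px=(crop+.5)/5-.5+[185,170]
w=cast("top",px,60)[:,:2]; k=np.array([0,2,3,4,5,6])
f=lambda v:np.r_[(v[0]+50*np.cos(v[2]-k*np.pi/5)-w[:,0]),(v[1]+50*np.sin(v[2]-k*np.pi/5)-w[:,1])]
r=least_squares(f,[555,120,1.6]); print("axis",r.x[:2].round(1),"off deg",np.degrees(r.x[2]),"res",r.fun.round(1))
ax=r.x[:2]
tip=cast("top",((np.array([[125,177],[256,247]])+.5)/5-.5+[185,170]),97)[:,:2]
for q in tip:print("ptr",q.round(1),np.linalg.norm(q-ax),np.degrees(np.arctan2(*(q-ax)[::-1])))
a=np.degrees(np.arctan2(*(tip[0]-tip[1])[::-1]));print("ptr ang",a,"clicks",(np.degrees(r.x[2])-a)/36)
# scene view check
s=np.load("pics/s0.npz")["p"];H,S,V=cv2.split(cv2.cvtColor(s,cv2.COLOR_RGB2HSV))
for nm,c in(("top",None),("scene",None)):
    P=np.load(f"pics/{nm[0]}0.npz")["p"];h=cv2.cvtColor(P,cv2.COLOR_RGB2HSV)
    m=((h[...,1]>120)&(h[...,0]>45)&(h[...,0]<75)&(h[...,2]>75)).astype(np.uint8)
    n,l,st,ce=cv2.connectedComponentsWithStats(m);i=1+np.argmax(st[1:,4])
    D=np.load(f"pics/{nm[0]}0.npz")["d"];u,v=ce[i].round().astype(int);M=viewer.camera_model(nm)
    for z in(66,72,78):print(nm,"btn",st[i,4],ce[i],cast(nm,ce[i],z)[0].round(1))
    cp=(np.array(M["R"])@np.array([*cast(nm,ce[i],70)[0]])+M["t"]).ravel();print(" raydepth@70",cp[2],"img",D[v,u])
yaw=np.radians(-13.3);R=np.array([[np.cos(yaw),-np.sin(yaw)],[np.sin(yaw),np.cos(yaw)]])
print("btn predicted",ax+R@[-25,-110])
E
```

```text
axis [567.8 123.4] off deg 94.82659729363974 res [ 0.  -0.1 -0.3  0.   0.1  0.2  0.1  0.1  0.  -0.4 -0.1  0.3]
ptr [587.1 162.6] 43.69256483343303 63.78621320275274
ptr [558.8 110.2] 15.921550778451168 -124.24313828619452
ptr ang 61.64415892762578 clicks 0.9217343990559432
top btn 174 [281.09770115 240.87931034] [519.3  22.2  66. ]
top btn 174 [281.09770115 240.87931034] [518.5  22.2  72. ]
top btn 174 [281.09770115 240.87931034] [517.8  22.1  78. ]
 raydepth@70 789.0426023033202 img 777.317
scene btn 147 [264.69387755 198.7414966 ] [510.3  30.2  66. ]
scene btn 147 [264.69387755 198.7414966 ] [513.3  26.9  72. ]
scene btn 147 [264.69387755 198.7414966 ] [516.3  23.6  78. ]
 raydepth@70 879.7147606463119 img 866.8112
btn predicted [518.12356817  22.06251654]
```

```bash
cat >> h.py <<'E'
AX=np.array([567.8,123.4]);OFF=94.8
def ptarget(c,gap,z,rad=28):
    a=np.radians(OFF-36*c);u=np.array([np.cos(a),np.sin(a)]);n=np.array([-u[1],u[0]])
    return np.r_[AX+rad*u+(16+gap)*n,z],np.degrees(a)+90
def shift(tgt,yaw):
    s=monitor.read_state();y=s["tool_rot"][2]
    R=cv2.Rodrigues(np.array([0,0,y]))[0]@np.diag([1,-1,-1.])
    return ((R.T@(np.array(tgt)-s["eef_pos"]))/10).round(2),round(float((np.degrees(y)-yaw+180)%360-180),1)
E
python3 -c "
from h import *
t,y=ptarget(1,12,170);print(t,y,shift(t,y))"
```

```text
[558.35455698 161.85495555 170.        ] 148.8 (array([-43.67, -26.57,   6.05]), 6.1)
```

Request:
arm_command(series=[0,-3,-1.8,0,1,0,-6.5,-4,0,2,0,-10,-6.1,0.5,3,0,-13.5,-8.2,1,4,0,-17,-10.3,1.5,6])

```text
clock: 0.52
eef_pos: [386.8, 421.1, 215.9]
tool_rot: [-3.141, -0.0, 2.598]
force: [0.0, 0.9, -0.2]
width: 25.4
gripper_force: 0.0
```

Request:
arm_command(series=[0,-3.5,-2.1,0.5,0,0,-7,-4.2,1,0,0,-10.5,-6.3,1.5,0,0,-14,-8.4,2,0,0,-17,-10.3,2.5,0])

```text
clock: 0.93
eef_pos: [479.5, 243.9, 190.9]
tool_rot: [-3.141, 0.001, 2.597]
force: [0.4, 0.7, 0.6]
width: 0.1
gripper_force: 0.0
```

```bash
python3 -c "
from h import *
t,y=ptarget(1,12,170);print(t,y,shift(t,y));s=monitor.read_state();print(s['clock'],s['eef_pos'],s['tool_rot'],s['width'],s['qpos'])"
```

```text
[558.35455698 161.85495555 170.        ] 148.8 (array([-11.  ,  -2.93,   2.09]), -0.0)
0.9333 [479.46701957 243.94091345 190.91303857] [-3.14081537e+00  5.12162598e-04  2.59665440e+00] 0.059827951290768865 [-0.56401203  0.52110741  0.05999972  1.87621522 -0.04278099  0.74592884
  0.54533936]
```

Request:
arm_command(series=[0,-3,-0.8,0.5,0,0,-6.2,-1.6,1.2,0,0,-9,-2.4,2.1,0,0,-11,-2.9,2.1,0,0,-11,-2.9,2.1,0])

```text
clock: 1.35
eef_pos: [560.8, 159.3, 169.5]
tool_rot: [-3.139, 0.003, 2.591]
force: [0.5, -0.9, 1.0]
width: -0.0
gripper_force: 0.0
```

```bash
python3 -c "
from h import *
snap('scene','s1');t,y=ptarget(1,12,80);print(t,y,shift(t,y))"
```

```text
[558.35455698 161.85495555  80.        ] 148.8 (array([ 0.04, -0.06,  8.96]), -0.2)
```

View pics/s1.png

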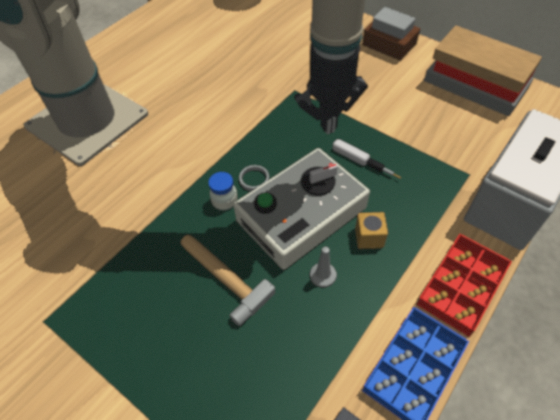

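The closed fingertips, at about (333,130), hang above the trailing side of the dial, and the bench objects haven't moved. Next I descend.

Request:
arm_command(series=[0,0,0,2.5,0,0,0,0,5,0,0,0,0,7.5,0,0,0,0,9,0,0,0,0,9,0])

```text
clock: 1.82
eef_pos: [554.1, 165.9, 77.1]
tool_rot: [-3.137, -0.005, 2.6]
force: [-0.8, 0.0, 0.2]
width: -0.2
gripper_force: 0.0
```

```bash
python3 -c "
from h import *
for c in (1,1.4,1.8,2.2,2.6):
  t,y=ptarget(c,0,80);print(c,shift(t,y))
s=monitor.read_state();print(s['eef_pos'],s['force'])"
```

```text
1 (array([-1.77, -0.13, -0.29]), 0.2)
1.4 (array([-2.52,  0.17, -0.29]), 14.6)
1.8 (array([-3.32,  0.29, -0.29]), 29.0)
2.2 (array([-4.12,  0.2 , -0.29]), 43.4)
2.6 (array([-4.88, -0.09, -0.29]), 57.8)
[554.13542231 165.91024317  77.11109074] [-0.75283511  0.01726667  0.16872669]
```

Request:
arm_command(series=[0,-0.8,0,-0.2,0,0,-1.6,-0.1,-0.2,0,0,-2.0,0,-0.2,5,0,-2.5,0.15,-0.2,12,0,-2.7,0.2,-0.2,18])

```text
clock: 2.23
eef_pos: [584.1, 152.7, 84.2]
tool_rot: [3.138, 0.001, 2.278]
force: [0.1, -0.0, 1.2]
width: 0.2
gripper_force: 0.0
```

```bash
cat > rep.py <<'E'
from h import *
import sys
s=monitor.read_state();print(s['clock'],s['eef_pos'].round(1),np.degrees(s['tool_rot']).round(1),s['force'].round(1))
# pointer angle implied by contact
e=s['eef_pos'][:2]-AX;r=np.linalg.norm(e);a=np.degrees(np.arctan2(e[1],e[0]))-np.degrees(np.arcsin(16/r));print("implied click",(OFF-a)/36,"r",r)
for c in map(float,sys.argv[1:]):
  print(c,shift(*ptarget(c,0,80)))
E
python3 rep.py 1.5 1.7 2 2.3 2.6
```

```text
2.2333 [584.1 152.7  84.2] [1.798e+02 1.000e-01 1.305e+02] [ 0.1 -0.   1.2]
implied click 1.7300628583919637 r 33.55127348455417
1.5 (array([ 0.44, -0.35,  0.42]), -0.3)
1.7 (array([ 0.08, -0.17,  0.42]), 6.9)
2.0 (array([-0.5 ,  0.01,  0.42]), 17.7)
2.3 (array([-1.1 ,  0.08,  0.42]), 28.5)
2.6 (array([-1.71,  0.04,  0.42]), 39.3)
```

Request:
arm_command(series=[0,0,0,0,0,0,0,0,0,0,0,0,0,0,0,0,0,0,0,0,0,0,0,0,0])

```text
clock: 2.65
eef_pos: [581.9, 153.0, 82.6]
tool_rot: [3.141, -0.0, 2.285]
force: [-0.1, -0.2, -0.3]
width: -0.2
gripper_force: 0.0
```

```bash
python3 rep.py 1.7 2 2.3 2.6 2.75 3; python3 -c "
from h import *
p,d=snap('scene','s2');cv2.imwrite('pics/c2.png',cv2.cvtColor(cv2.resize(p[110:260,220:400],None,fx=4,fy=4,interpolation=2),cv2.COLOR_RGB2BGR))"
```

```text
2.65 [581.9 153.   82.6] [180.   -0.  130.9] [-0.1 -0.2 -0.3]
implied click 1.652524772604005 r 32.76878395374202
1.7 (array([-0.08, -0.02,  0.26]), 7.3)
2.0 (array([-0.66,  0.16,  0.26]), 18.1)
2.3 (array([-1.27,  0.22,  0.26]), 28.9)
2.6 (array([-1.87,  0.17,  0.26]), 39.7)
2.75 (array([-2.17,  0.11,  0.26]), 45.1)
3.0 (array([-2.64, -0.07,  0.26]), 54.1)
```

View pics/c2.png

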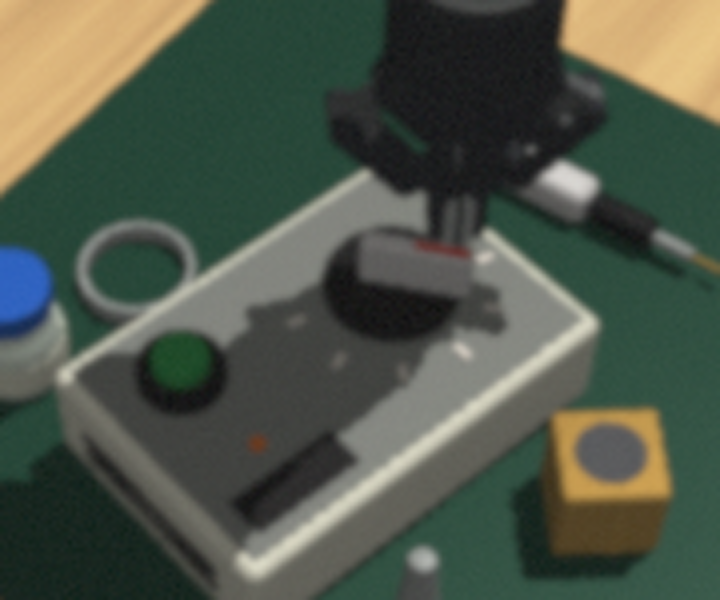

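The pointer end, near (470,270) in the crop, covers mark 2. Mark 1 is visible at (485,257) and mark 3 at (462,350). The dial is at click 2.

Request:
arm_command(series=[0,-0.5,0.1,0.1,7,0,-0.9,0.2,0.2,14,0,-1.3,0.2,0.2,21,0,-1.65,0.2,0.2,28,0,-1.95,0.15,0.2,35])

```text
clock: 3.12
eef_pos: [595.7, 140.9, 80.5]
tool_rot: [3.141, -0.002, 1.669]
force: [-0.6, 2.2, 0.5]
width: 0.2
gripper_force: 0.8
```

Request:
arm_command(series=[0,0,0,0,0,0,0,0,0,0,0,0,0,0,0,0,0,0,0,0,0,0,0,0,0])

```text
clock: 3.53
eef_pos: [595.5, 139.1, 80.3]
tool_rot: [-3.141, -0.0, 1.674]
force: [0.5, -0.1, 0.6]
width: 0.0
gripper_force: 0.0
```

```bash
python3 rep.py 2.7 3 3.3 3.6 3.7; python3 -c "
from h import *
p,d=snap('scene','s3');cv2.imwrite('pics/c3.png',cv2.cvtColor(cv2.resize(p[110:260,220:400],None,fx=4,fy=4,interpolation=2),cv2.COLOR_RGB2BGR))"
```

```text
3.5333 [595.5 139.1  80.3] [-180.    -0.    95.9] [ 0.5 -0.1  0.6]
implied click 2.6502938523733195 r 31.859457349490192
2.7 (array([-0.1 ,  0.08,  0.03]), 8.3)
3.0 (array([-0.68,  0.25,  0.03]), 19.1)
3.3 (array([-1.29,  0.31,  0.03]), 29.9)
3.6 (array([-1.89,  0.25,  0.03]), 40.7)
3.7 (array([-2.09,  0.2 ,  0.03]), 44.3)
```

View pics/c3.png

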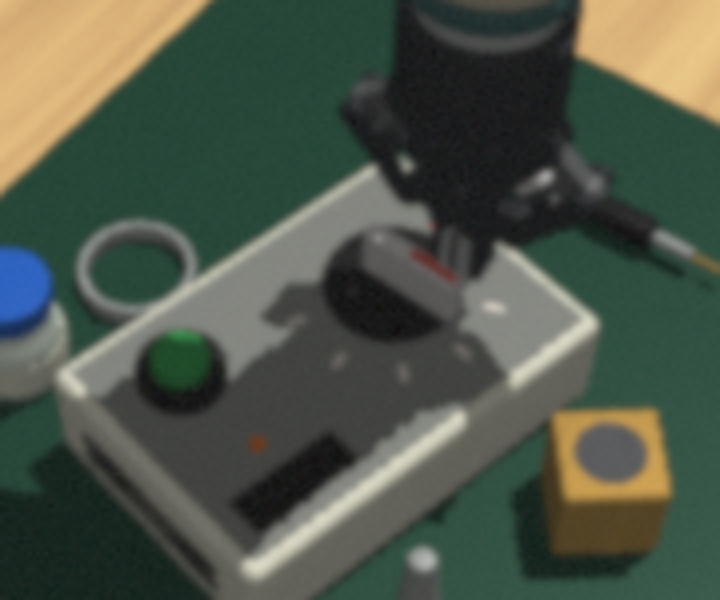

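The pointer has swung round to aim at mark 3 (462,350), and mark 2 is uncovered at (494,307). The dial is at click 3, so one more push.

Request:
arm_command(series=[0,-0.5,0.2,0,7,0,-0.9,0.25,0,14,0,-1.3,0.3,0,21,0,-1.7,0.27,0,28,0,-1.98,0.22,0,35])

```text
clock: 4.0
eef_pos: [600.3, 120.9, 80.4]
tool_rot: [-3.141, -0.002, 1.058]
force: [2.4, 0.9, -1.2]
width: 0.1
gripper_force: 0.7
```

Request:
arm_command(series=[0,0,0,0,0,0,0,0,0,0,0,0,0,0,0,0,0,0,0,0,0,0,0,0,0])

```text
clock: 4.42
eef_pos: [599.8, 119.7, 80.3]
tool_rot: [-3.141, -0.0, 1.064]
force: [-0.6, -0.0, 0.7]
width: -0.2
gripper_force: 0.0
```

```bash
python3 rep.py 3.6 3.8; python3 -c "
from h import *
print(shift([518,22,130],60.9))
p,d=snap('scene','s4');cv2.imwrite('pics/c4.png',cv2.cvtColor(cv2.resize(p[110:260,220:400],None,fx=4,fy=4,interpolation=2),cv2.COLOR_RGB2BGR))"
```

```text
4.4167 [599.8 119.7  80.3] [-180.    -0.    60.9] [-0.6 -0.   0.7]
implied click 3.640498786810574 r 32.257258735865726
3.6 (array([ 0.08, -0.03,  0.03]), 5.7)
3.8 (array([-0.3 ,  0.11,  0.03]), 12.9)
(array([-12.52,  -2.41,  -4.97]), 0.0)
```

View pics/c4.png

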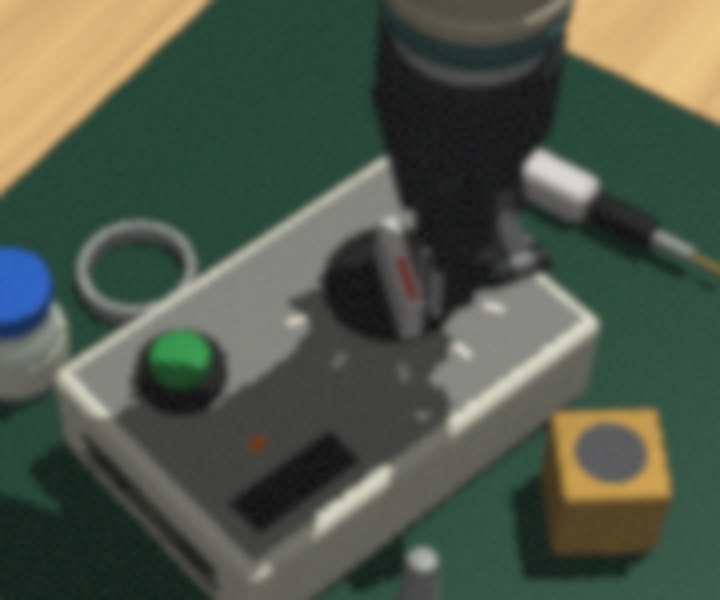

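The pointer now aims at mark 4 (403,373), and marks 3, 5 and 6 are visible around it. The dial is at click 4. I'll back the finger off and lift it.

Request:
arm_command(series=[0,0.8,0,0,0,0,1,0,-1,0,0,1,0,-3.5,0,0,1,0,-6,0,0,1,0,-6,0])

```text
clock: 4.88
eef_pos: [608.4, 129.0, 145.5]
tool_rot: [3.135, -0.005, 1.063]
force: [0.8, 0.3, 0.3]
width: -0.1
gripper_force: 0.0
```

```bash
python3 rep.py; python3 -c "
from h import *
print(shift([518,22,140],75))"
```

```text
4.8833 [608.4 129.  145.5] [179.6  -0.3  60.9] [0.8 0.3 0.3]
implied click 3.053120094819173 r 40.94608340307582
(array([-13.75,  -2.69,   0.55]), -14.1)
```

Request:
arm_command(series=[0,-3.5,-0.7,0,0,0,-7,-1.4,0,0,0,-10.5,-2.1,0,0,0,-13.7,-2.7,0.2,0,0,-13.7,-2.7,0.5,0])

```text
clock: 5.3
eef_pos: [510.0, 16.3, 136.1]
tool_rot: [-3.14, 0.004, 1.055]
force: [-2.4, -0.5, 0.4]
width: 0.2
gripper_force: 0.0
```

Request:
arm_command(series=[0,0,0,0,0,0,0,0,0,0,0,0,0,0,0,0,0,0,0,0,0,0,0,0,0])

```text
clock: 5.72
eef_pos: [515.1, 22.9, 135.2]
tool_rot: [3.141, -0.0, 1.064]
force: [0.5, 0.1, 0.4]
width: -0.0
gripper_force: 0.0
```

```bash
python3 rep.py; python3 -c "
from h import *
print(shift([518,22,86],60.9))
for n in('top','scene'):
  p,d=snap(n,n[0]+'5')
p=np.load('pics/t5.npz')['p'];cv2.imwrite('pics/c5.png',cv2.cvtColor(cv2.resize(p[170:275,185:325],None,fx=5,fy=5,interpolation=2),cv2.COLOR_RGB2BGR))"
```

```text
5.7167 [515.1  22.9 135.2] [180.  -0.  61.] [0.5 0.1 0.4]
implied click 6.127288886769488 r 113.46161668711495
(array([0.06, 0.3 , 4.92]), 0.1)
```

View pics/s5.png

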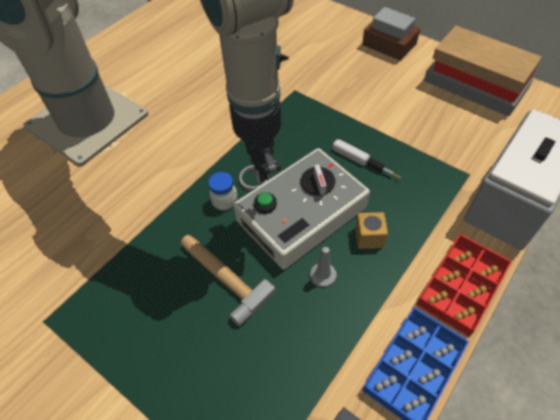

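View pics/c5.png

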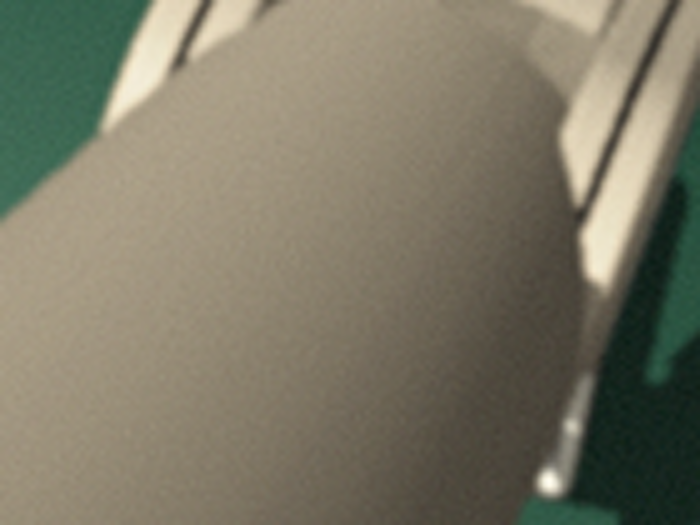

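The scene view shows the fingertip above the button (265,200), with the pointer free of it at about (320,180). The top view is blocked by the arm. I'll measure the pointer from the scene view before pressing.

```bash
python3 - <<'E'
from h import *
p=np.load('pics/s5.npz')['p'];h=cv2.cvtColor(p,cv2.COLOR_RGB2HSV);r=np.zeros(p.shape[:2],bool);r[160:205,300:340]=1
m=r&(h[...,1]>70)&((h[...,0]<10)|(h[...,0]>170))&(h[...,2]>60)
n,l,s,c=cv2.connectedComponentsWithStats(m.astype(np.uint8))
for i in range(1,n):
    for z in (60,97):
        q=cast('scene',c[i],z)[0][:2]-AX;print(s[i,4],c[i].round(1),z,"r",np.hypot(*q).round(1),"click",(OFF-np.degrees(np.arctan2(q[1],q[0])))/36)
E
```

```text
24 [329.9 165. ] 60 r 52.1 click -0.08287817978169719
24 [329.9 165. ] 97 r 25.6 click 0.6909298052420318
31 [321.1 179.1] 60 r 11.9 click -0.0017619300137946918
31 [321.1 179.1] 97 r 19.9 click 3.8330402667300874
```

Request:
arm_command(series=[0,0.1,0.3,1.5,0,0,0.1,0.3,3,0,0,0.1,0.3,4.5,0,0,0.1,0.3,4.5,0,0,0.1,0.3,4.5,0])

```text
clock: 6.23
eef_pos: [517.1, 21.4, 89.9]
tool_rot: [-3.14, 0.001, 1.062]
force: [0.4, 0.1, -0.1]
width: -0.2
gripper_force: 0.0
```

```bash
python3 rep.py; python3 -c "
from h import *
print(shift([518,22,72],60.9))"
```

```text
6.2333 [517.1  21.4  89.9] [-1.799e+02  1.000e-01  6.090e+01] [ 0.4  0.1 -0.1]
implied click 6.091187178779888 r 113.91478461469873
(array([0.1 , 0.05, 1.79]), -0.0)
```

The stripe measures click 3.8 at the pointer's height, with detents at whole clicks, so the dial is at 4. Now I press.

Request:
arm_command(series=[0,0.1,0,0.6,0,0,0.1,0,1.0,0,0,0.1,0,1.3,0,0,0.1,0,1.5,0,0,0.1,0,1.5,0])

```text
clock: 6.65
eef_pos: [519.0, 22.4, 76.1]
tool_rot: [3.14, -0.002, 1.062]
force: [1.2, 2.1, 4.8]
width: -0.0
gripper_force: 2.4
```

Request:
arm_command(series=[0,0,0,0.1,0,0,0,0,0.2,0,0,0,0,0.3,0,0,0,0,0.4,0,0,0,0,0.4,0])

```text
clock: 7.07
eef_pos: [519.2, 22.4, 75.4]
tool_rot: [3.14, -0.004, 1.062]
force: [-7.9, 1.8, 39.9]
width: -0.0
gripper_force: 20.1
```

A stiff stop at z 75.4 with 40 N means the button is fully down. Releasing it.

Request:
arm_command(series=[0,0,0,-0.5,0,0,0,0,-1.5,0,0,0,0,-4,0,0,0,0,-7,0,0,0,0,-9,0])

```text
clock: 7.48
eef_pos: [518.2, 21.8, 163.2]
tool_rot: [3.141, -0.0, 1.062]
force: [1.0, -0.2, 0.2]
width: -0.2
gripper_force: 0.0
```

Request:
arm_command(series=[0,-3,0,-1,0,0,-6,0,-2,0,0,-9,0,-3,0,0,-12,0,-3,0,0,-12,0,-3,0])

```text
clock: 7.9
eef_pos: [456.4, -88.1, 192.4]
tool_rot: [3.141, 0.002, 1.054]
force: [-0.2, 0.0, -0.4]
width: 0.2
gripper_force: 0.0
```

```bash
python3 rep.py; python3 - <<'E'
from h import *
a,d=snap('scene','s6');p0=np.load('pics/s0.npz')
cv2.imwrite('pics/c6.png',cv2.cvtColor(cv2.resize(a[110:260,220:400],None,fx=4,fy=4,interpolation=2),cv2.COLOR_RGB2BGR))
# button height: centroid + depth compared with the start
for P,D in((p0['p'],p0['d']),(a,d)):
    h=cv2.cvtColor(P,cv2.COLOR_RGB2HSV);m=((h[...,1]>120)&(h[...,0]>45)&(h[...,0]<75)&(h[...,2]>75)).astype(np.uint8)
    n,l,s,c=cv2.connectedComponentsWithStats(m);i=1+np.argmax(s[1:,4]);print(s[i,4],c[i].round(1),np.median(D[l==i]))
E
```

```text
7.9 [456.4 -88.1 192.4] [1.80e+02 1.00e-01 6.04e+01] [-0.2  0.  -0.4]
implied click 6.011651293003869 r 239.0928450523344
147 [264.7 198.7] 865.9736
147 [264.7 198.7] 865.7811
```

View pics/c6.png

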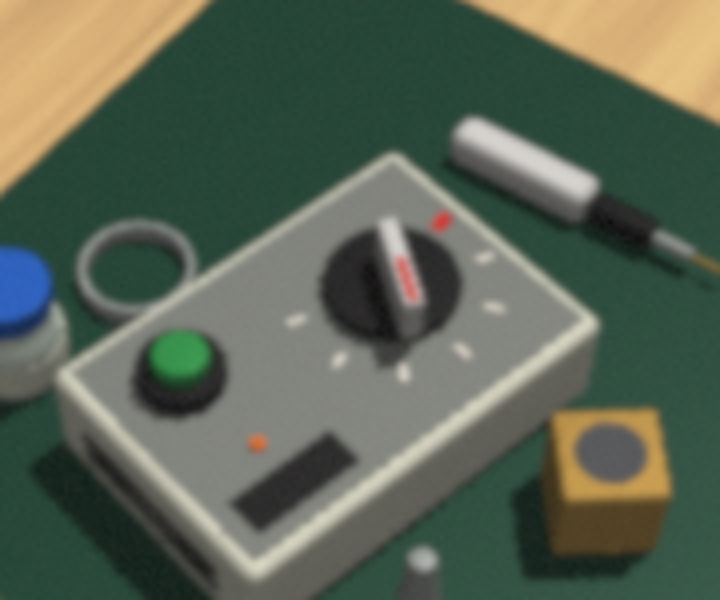

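The final crop shows the pointer at the fourth white mark (403,373), with marks 1–3 to its right. The button is back up at (180,358) with the same depth as at the start, and the other visible objects are where they were.

```bash
python3 -c "
from h import *
print(workorder.finish_job())"
```

```text
the job is handed in; nothing more can be done
None
```

The dial was pushed three clicks, from 1 to click 4; start was then pressed to a hard stop (about 40 N on the fingertip) and came back up, the arm is clear, and the job was handed in at about 8 s with no verdict returned.

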